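# Pump the hold-down and close an ammonite mould

### The job

On the hold-down station, pump the hand lever three full strokes, down to the stop and letting it spring right back up each time, to draw the lower mould half fast. Then pick up the loose upper mould half, fit it over the two dowels of the lower half with the pouring spouts at the same end, until the halves are flush, and finish while still holding it pressed down firmly, with about 15 N. Leave everything else on the bench where it is.

Things in the scene. Friction and masses are not known exactly. Their poses are not given: they have to be found in the camera images.
- station: Fixed grey hold-down station standing on the bench: a plate 30 mm thick, 210 mm along x, reaching from y = -60 to +160 mm. Origin: underside of the plate, directly under the centre of the lower mould half; z up. The pump (pivot post at x +85, y +130 mm, 105 mm high) and its lever stand on its +y side.
- lower_face (a point): Centre of the flat top (parting) face of the lower mould half, 65 mm above the bench; axes as the station's. Two steel dowels stand 20 mm up from this face: 14 mm thick at x = +48 mm (spout end) and 10 mm thick at x = -48 mm, both at y = 0. Their upper 10 mm taper to 0.4 of that thickness.
- lower_spout (a point): Middle of the spout nose's end, at the level of the lower half's parting face: 85 mm along +x from lower_face.
- pump_lever (a joint): Pump lever angle in rad: 0 = up at rest, 0.55 = down on its stop. It is sprung: about 2 N at the pad starts it and about 9 N holds it on the stop; let go, it springs back to 0 by itself.
- lever_pad (a point): Middle of the top of the lever's black rubber hand pad (60 mm long, 36 mm wide), about 152 mm above the bench at rest. The lever is a bar along the station's x; its pivot is 95 mm above the bench at station x +85, y +130 mm, the pad 165 mm from it towards -x. Over the full stroke the pad sinks about 90 mm and wanders about 10 mm along x.
- upper_half: Loose cream resin upper mould half, about 0.3 kg, lying parting face down. Origin: centre of its underside; z up, x towards its spout nose. Block 130 (x) x 64 (y) x 30 mm, plus nose 20 long, 30 wide at +x. Through holes 16 mm wide at x +48, 12 mm at x -48. On top, centred, a grip rib 60 long (x), 20 wide (y), from z 30 to 70 mm. Closed, its origin lies on lower_face, x axes alike.
- upper_spout (a point): Middle of the upper half's spout nose end, on its underside: 85 mm along +x from upper_half.
- fragment_a: Bystander, leave alone: small tan fossil fragment, about 55 x 40 x 30 mm, beside the station on the bench. Origin: centre of its underside.
- fragment_b: Bystander, leave alone: brown fossil fragment, about 60 x 45 x 33 mm, near the upper mould half. Origin: centre of its underside.
- fragment_c: Bystander, leave alone: larger tan fossil fragment, about 85 x 60 x 46 mm, at the far side. Origin: centre of its underside.
- brush: Bystander, leave alone: flat brush, 170 mm long, lying on the bench. Origin: centre of its underside.
- spool: Bystander, leave alone: white thread spool, 44 mm across, 72 mm tall. Origin: centre of its underside.
- glue_bottle: Bystander, leave alone: amber bottle, 50 mm across, 120 mm tall. Origin: centre of its underside.
- tin: Bystander, leave alone: dark open tin, 80 mm across, 110 mm tall, with wooden sticks to 210 mm. Origin: centre of its underside.
- tray: Bystander, leave alone: shallow card tray 130 x 170 x 35 mm with chips in it. Origin: centre of its underside.
- lower_half: Lower mould half of cream resin, fixed on the station: 130 mm (x) by 64 mm (y), 35 mm thick, plus a spout nose 20 mm long and 30 mm wide at its +x end, a shallow round ammonite recess in the middle of its top. Origin: centre of its underside, 30 mm above the bench; axes as the station's.
Not all that is in view belongs to the job. What is meant by the upper_half is not purple or yellow, and is the smaller of those in its own colour.

How it is judged:
On the way, in this order (a step that is already met when the one before it is completed fails the run):
1. first stroke: pump lever pressed down to its stop (value of joint pump_lever above 0.48 rad), for 0.05 s.
2. first stroke: lever sprung back up (value of joint pump_lever below 0.08 rad), for 0.05 s.
3. second stroke: pump lever pressed down to its stop (value of joint pump_lever above 0.48 rad), for 0.05 s.
4. second stroke: lever sprung back up (value of joint pump_lever below 0.08 rad), for 0.05 s.
5. third stroke: pump lever pressed down to its stop (value of joint pump_lever above 0.48 rad), for 0.05 s.
6. third stroke: lever sprung back up (value of joint pump_lever below 0.08 rad), for 0.05 s.
7. upper mould half picked up, clear of the bench (height (world z) of upper_half above 0.04 m and contact force between the fingers and upper_half above 2 N), for 0.1 s.
At the end, for the whole second after the job is handed in: The upper half is closed on the lower: origins within 3 mm sideways and 2.5 mm in height, spout ends within 5 mm, level within 0.03 rad; the gripper is still on it, the halves are pressed together with more than 8 N and still, and the lever is up (below 0.08 rad) (horizontal distance between upper_half and lower_face below 0.003 m and z of upper_half in the frame of lower_face between -0.0025 and 0.0025 m and distance between upper_spout and lower_spout below 0.005 m and angle between the x axis of upper_half and the x axis of lower_face, either way round below 0.04 rad and angle between upper_half's own z axis and vertical below 0.03 rad and contact force between upper_half and lower_half above 8 N and contact force between the fingers and upper_half above 4 N and linear speed of upper_half below 0.02 m/s and value of joint pump_lever below 0.08 rad); the arm keeps its last pose, push and grip.
It fails at once if a bystander moved more than 40 mm (distance of any of fragment_a, fragment_b, fragment_c, brush, spool, glue_bottle, tin, tray from where it was at the start of the episode above 0.04 m).
It also fails if it takes over 67 s, if anything falls off the work surface, if the arm or the gripper's body presses on something with over 40 N, if the wrist force passes 120 N, or if a joint passes its speed limit or range.

### The arm

A 6-joint arm with a two-finger parallel gripper is mounted at the origin on the work surface. World frame = base frame: x ahead of the robot, y to its left, z up, the work surface at z = 0. Lengths are in m, angles in rad, forces in N, time in s.
With the tool pointing down it reaches from about 0.325 to 0.875 m from the base axis. Payload 4.4 kg.
Tool frame: the origin (TCP) lies on the centre line of the jaws, within the pads' length; the fingertips stand manip.tip_extent ahead of it and the grasp point (between the pads) lies 6 mm ahead of it (manip.tip_extent is the distance from the TCP to the fingertips, in m); z points along the fingers, y is the line along which they close (so a half turn about z gives the same grasp; the last joint's range is limited). The gripper opens to 85 mm and grips with 20 to 120 N. Pads are 22 mm wide; open, the fingers measure 114 mm over their backs; the gripper's body (76 mm by 85 mm) begins 54 mm behind the grasp point. The pads swing forward as they close: fully open they stand 13 mm farther back than shut.
Start: joints at [0.988, 0.207, 1.542, -0, 1.393, -0.15], TCP at [0.241, 0.522, 0.256] pointing down, gripper open.
Joint ranges: [-2.73, 2.73], [-0.86, 2.22], [0.23, 2.46], [-1.11, 4.25], [0.08, 2.63], [-2.82, 2.82]. Speed limits (rad/s): [2.79, 2.79, 3.14, 3.14, 3.14, 3.14].

### API

Orientations are given as [roll, pitch, yaw] about the fixed x, y, z axes, in that order (R = Rz(yaw) Ry(pitch) Rx(roll)).
In Python, from cell import manip, viewer, spotter gives the robot as it stands.
- The arm moves only by the tool drive_tool, never from a script. Its argument "moves" is a list of rows, each a list of 5 numbers: the finger opening in mm, from 0 to 85.4, then the shift along the tool's x, y, z in units of 0.2 m (1.0 is 0.2 m), then the turn about the tool's z in units of 45 degrees (1.0 is 45 degrees). A call has 1 to 5 rows; each row is the pose to reach, as a shift and turn from the pose commanded when the call began, along the tool's axes at that moment; what a row does not reach only later rows make up. A row lasts 1/8 s, in which the tool goes at most 62.5 mm and 10.7 degrees, less where a joint would pass 70% of its speed; a pose out of reach is approached as far as the arm can. A call with a number of a shift or a turn outside -1 to 1 is refused whole. A call with a gripper value outside its range is refused whole. The fingers move at their own pace and stop on an object; "grip_force" is the grip in N (left out, the last holds). Time passes only in rows, so rows that repeat a pose let the fingers close. It gives the time, the measured TCP pose, the force, the opening and the grip force at its end, in the units of the state.
- manip.state(): the state, without advancing time (a new reading comes with each control period).
- viewer.grab_frame(name): name is "side" or "top"; returns a dict with "frame" (420x560x3 uint8, red, green, blue), "fx", "fy", "cx", "cy" (pixels), "R" (3x3) and "t" (3): a world point X has camera coordinates R X + t. Camera axes: x right, y down, z forward; pixel columns grow to the right and rows downward; lengths in m; the calibration is good to about 2 mm. A picture is of the moment at which its call begins. There is no depth.
- manip.job_done(): hands the job in; it is judged then, once.
Trained networks look in a picture, given as the dict that the camera call returned (one of the last four; its "shot" number tells which), for a name from the list of things; names that differ only in an ending like _2 or _b are one class to them, and where a whole thing is asked for, a point or a joint stands for the part that bears it (a point fixed in the world has none). Each returns a list of dicts, best first, with "confidence" (0 to 1); they miss things now and then, are a little off and sometimes report something else, mostly with a low value. They report only what shows in the picture. A call takes as long as a camera call. They do not tell look-alikes from the thing itself.
- spotter.trace(picture, thing): "pixels" (420x560 bool, what is visible of it) and "bbox" ([left, top, right, bottom] as shares, 0 to 1, of the picture: columns of its width, rows of its height, round what is visible of it).
- spotter.spot_point(picture, thing): "point" ([row, column] as shares, 0 to 1, of the picture: columns of its width, rows of its height: a listed point, or the origin of a listed thing).
The state is a dict: "time": time; "joint_pos": joint angles; "qvel": joint speeds; "tau": joint torques, N m; "eef_pos": TCP position; "ee_rot": TCP orientation; "force": force on the tool from outside, world axes, zero at the start; "wrist_torque": the same for the moment, N m; "width": finger opening in m; "gripper_force": force on a finger pad.
Only numpy, scipy, OpenCV 4.12 (cv2) and the standard library are available. Lean on these libraries where they do the work, as an engineer would, in place of code of your own. Each camera call takes 0.05 s, during which the arm holds its last target. There are 200 camera calls.

## Working session

There is one attempt and no reset: what is moved stays moved. The work goes in short steps, Python scripts to look and compute and a tool call to move; the robot and the scene stay as the last step left them, time stands still between calls to the robot, and variables do not carry over. Pictures are saved under pics/ and viewed, at most 10 in all, crops included, and the job is handed in when it is done.

Besides the shell and the picture viewer there is one more tool, called after ">>>" as a command line: name --pt "numbers of a row" for each row, then --argument value for the rest. drive_tool: Moves the arm, as the interface text tells. Shifts and turns lie within -1 to 1; 1 stands for 0.2 m of shift or 45 degrees of turn. Its arguments: {"type":"object","properties":{"moves":{"type":"array"},"grip_force":{"type":"number"}},"required":["moves"]}

```bash
ls; mkdir -p pics
cat > h.py <<'E'
import numpy as np, cv2
from cell import manip, viewer, spotter
from scipy.spatial.transform import Rotation as Ro
def ray(p,u,v):
    R=np.array(p["R"]);t=np.array(p["t"]);d=R.T@np.array([(u-p["cx"])/p["fx"],(v-p["cy"])/p["fy"],1]);return -R.T@t,d
def atz(p,u,v,z):
    o,d=ray(p,u,v);return o+d*(z-o[2])/d[2]
def proj(p,X):
    c=np.array(p["R"])@np.array(X)+np.array(p["t"]);return np.array([p["fx"]*c[0]/c[2]+p["cx"],p["fy"]*c[1]/c[2]+p["cy"]])
def save(p,n): cv2.imwrite("pics/"+n,cv2.cvtColor(p["frame"],cv2.COLOR_RGB2BGR))
def pt(p,n): return [(round(r["confidence"],2),r["point"][1]*560,r["point"][0]*420) for r in spotter.spot_point(p,n)]
def st():
    s=manip.state(); print({k:np.round(s[k],4) for k in("time","eef_pos","ee_rot","force","width","gripper_force","joint_pos")})
E
python3 - <<'E'
from h import *
P={n:viewer.grab_frame(n) for n in("top","side")}
Z=dict(lower_face=.065,lower_spout=.065,lever_pad=.152,upper_half=0,upper_spout=0,station=0,fragment_a=0,fragment_b=0)
for n,p in P.items():
    save(p,n+"0.png"); print(n,-np.array(p["R"]).T@p["t"])
    for k,z in Z.items():
        for c,u,v in pt(p,k): print(n,k,c,round(u),round(v),atz(p,u,v,z).round(4))
st(); print(manip.tip_extent)
E
```

```text
pics
top [ 0.31363852 -0.03458245  1.44943952]
top lower_face 0.7 215 226 [0.569  0.1708 0.065 ]
top lower_face 0.62 219 225 [0.5741 0.1574 0.065 ]
top lower_spout 0.94 213 199 [0.6531 0.179  0.065 ]
top lever_pad 0.73 171 253 [0.4783 0.2771 0.152 ]
top lever_pad 0.66 216 225 [0.5571 0.1539 0.152 ]
top lever_pad 0.4 220 165 [0.732  0.1497 0.152 ]
top upper_half 0.91 288 277 [ 0.4273 -0.0481  0.    ]
top upper_half 0.84 335 237 [ 0.5508 -0.192   0.    ]
top upper_half 0.71 374 162 [ 0.7943 -0.3214  0.    ]
top upper_half 0.61 416 294 [ 0.3782 -0.4333  0.    ]
top upper_half 0.23 215 225 [0.5865 0.1789 0.    ]
top upper_spout 0.85 386 310 [ 0.3294 -0.343   0.    ]
top upper_spout 0.75 343 206 [ 0.6505 -0.218   0.    ]
top upper_spout 0.63 408 152 [ 0.8292 -0.4303  0.    ]
top upper_spout 0.61 297 251 [ 0.5047 -0.0752  0.    ]
top station 0.58 215 228 [0.5764 0.18   0.    ]
top fragment_a 0.63 221 168 [0.77   0.1661 0.    ]
top fragment_a 0.59 299 215 [ 0.6191 -0.0804  0.    ]
top fragment_a 0.47 128 259 [0.4781 0.4422 0.    ]
top fragment_b 0.63 221 168 [0.77   0.1661 0.    ]
top fragm
[... 1277 characters left out ...]
9 270 [0.5865 0.0647 0.    ]
side fragment_a 0.43 257 202 [ 0.6375 -0.2076  0.    ]
side fragment_b 0.9 188 292 [0.7731 0.1739 0.    ]
side fragment_b 0.74 258 232 [ 0.6138 -0.0809  0.    ]
side fragment_b 0.73 293 309 [0.4714 0.1805 0.    ]
side fragment_b 0.61 226 287 [0.671  0.1405 0.    ]
side fragment_b 0.51 259 270 [0.5865 0.0647 0.    ]
side fragment_b 0.43 257 202 [ 0.6375 -0.2076  0.    ]
{'time': np.float64(0.9), 'eef_pos': array([0.2412, 0.522 , 0.2563]), 'ee_rot': array([3.1416, 0.    , 2.7088]), 'force': array([0.3325, 0.0142, 0.0662]), 'width': np.float64(0.0858), 'gripper_force': np.float64(0.0), 'joint_pos': array([ 0.9875,  0.2066,  1.5415, -0.    ,  1.3935, -0.1505])}
0.025
```

View both.

View pics/top0.png

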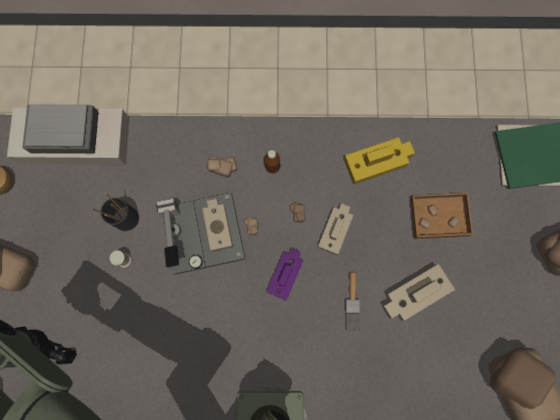

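View pics/side0.png

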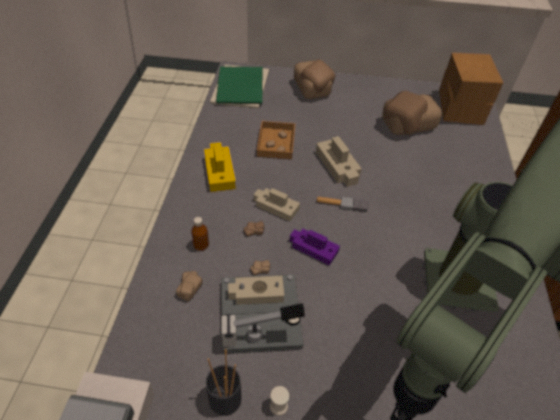

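```bash
cat >> h.py <<'E'
from scipy.optimize import minimize
def sil(p,boxes,x,y,yaw,S=8,B=None):
    u0,v0,u1,v1=B; m=np.zeros(((v1-v0)*S,(u1-u0)*S),np.uint8); c,s=np.cos(yaw),np.sin(yaw)
    for a,b,d,e,z0,z1 in boxes:
        q=np.array([proj(p,(x+c*i-s*j,y+s*i+c*j,k)) for i in(a,b) for j in(d,e) for k in(z0,z1)])
        q=(q+.5-[u0,v0])*S
        cv2.fillConvexPoly(m,cv2.convexHull(np.round(q*16-8).astype(np.int32)),1,shift=4)
    return cv2.resize(m.astype(np.float32),(u1-u0,v1-v0),interpolation=cv2.INTER_AREA)
def fit(ps,masks,boxes,x0):
    Bs=[]
    for m in masks:
        r,c=np.nonzero(m);Bs.append((max(c.min()-8,0),max(r.min()-8,0),min(c.max()+9,560),min(r.max()+9,420)))
    f=lambda q:sum(np.abs(sil(p,boxes,q[0]/100,q[1]/100,q[2]/10,B=B)-m[B[1]:B[3],B[0]:B[2]]).sum() for p,m,B in zip(ps,masks,Bs))
    x0=np.array([x0[0]*100,x0[1]*100,x0[2]*10])
    r=minimize(f,x0,method="Nelder-Mead",options=dict(initial_simplex=[x0]+[x0+d for d in np.diag([1.,1.,1.])],xatol=.005,fatol=.05))
    return r.x/[100,100,10],r.fun,sum(m.sum() for m in masks)
UP=[(-.065,.065,-.032,.032,0,.03),(.065,.085,-.015,.015,0,.03),(-.03,.03,-.01,.01,.03,.07)]
LO=[(-.065,.065,-.032,.032,.03,.065),(.065,.085,-.015,.015,.03,.065)]
def pick(p,name,u,v):
    for r in spotter.trace(p,name):
        b=np.array(r["bbox"])*[560,420,560,420]
        if b[0]-2<u<b[2]+2 and b[1]-2<v<b[3]+2 and (b[2]-b[0])<90: print(name,r["confidence"],b.round(),r["pixels"].sum()); return r["pixels"]
E
python3 - <<'E'
from h import *
T=viewer.grab_frame("top");S=viewer.grab_frame("side")
cv2.imwrite("pics/crop.png",cv2.cvtColor(np.hstack([cv2.resize(T["frame"][190:310,150:310],(480,360),interpolation=cv2.INTER_CUBIC)[:,:],cv2.resize(T["frame"][190:310,310:410],(300,360),interpolation=cv2.INTER_CUBIC)]),cv2.COLOR_RGB2BGR))
a=pick(T,"upper_half",335,232);b=pick(S,"upper_half",277,205)
for n,i in(("T",[0]),("S",[1]),("TS",[0,1])):
    print(n,fit([[T,S][k] for k in i],[[a,b][k] for k in i],UP,(.555,-.195,-.3)))
a=pick(T,"lower_half",216,226);b=pick(S,"lower_half",258,290)
for n,i in(("T",[0]),("S",[1]),("TS",[0,1])):
    if all([a,b][k] is not None for k in i): print(n,fit([[T,S][k] for k in i],[[a,b][k] for k in i],LO,(.569,.171,.1)))
np.savez("m.npz",T=T["frame"],S=S["frame"])
print(manip.state()["time"])
E
```

```text
upper_half 0.58 [322. 207. 355. 256.] 949
upper_half 0.66 [251. 190. 302. 223.] 916
T (array([ 0.56593513, -0.18983763, -0.38278377]), np.float64(66.015625), np.int64(949))
S (array([ 0.56703828, -0.19307396, -0.3968279 ]), np.float64(51.28125), np.int64(916))
TS (array([ 0.56634908, -0.19073286, -0.37933117]), np.float64(135.71875), np.int64(1865))
lower_half 0.69 [201. 199. 231. 254.] 1079
lower_half 0.76 [229. 277. 283. 307.] 1383
T (array([0.56778922, 0.16700922, 0.21790289]), np.float64(44.578125), np.int64(1079))
S (array([0.56973431, 0.1636719 , 0.22357409]), np.float64(45.546875), np.int64(1383))
TS (array([0.56876883, 0.16528333, 0.21953448]), np.float64(154.265625), np.int64(2462))
1.2
```

View pics/crop.png

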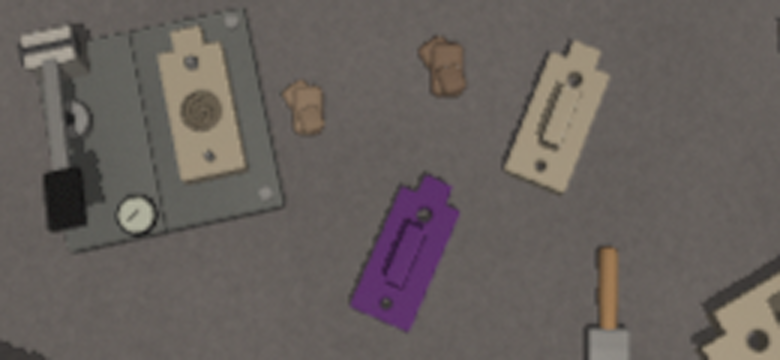

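Candidates: small cream (335,232), large cream (420,292), purple (286,275) and yellow (379,160). The small cream one at (335,232) fits: it is cream, and the smaller of the two cream ones. The crop confirms it: block, rib, two holes, and spout towards the top of the picture. The fitted pose is about (0.566, -0.191), yaw -0.385. The lower half is at (0.569, 0.165), yaw 0.219. The lever pad predicted from that is (0.472, 0.277), which agrees with the network.

>>> drive_tool --pt "0 -0.25 -0.1 0 0" --pt "0 -0.5 -0.2 0 0" --pt "0 -0.75 -0.3 0 0" --pt "0 -0.95 -0.378 0 0" --pt "0 -0.95 -0.378 0 0" --grip_force 40

```text
time: 1.82
eef_pos: [0.3839, 0.3717, 0.2564]
ee_rot: [3.142, 0.001, 2.704]
force: [-0.1, 0.6, -0.1]
width: 0.0003
gripper_force: 0.0
```

>>> drive_tool --pt "0 -0.25 -0.1 0 0" --pt "0 -0.5 -0.2 0.1 0" --pt "0 -0.622 -0.248 0.2 0" --pt "0 -0.622 -0.248 0.33 0" --pt "0 -0.622 -0.248 0.33 0"

```text
time: 2.45
eef_pos: [0.472, 0.2763, 0.1878]
ee_rot: [-3.138, -0.004, 2.709]
force: [-0.2, -0.4, -0.1]
width: -0.0002
gripper_force: 0.0
```

>>> drive_tool --pt "0 0 0 0.15 0" --pt "0 0 0 0.3 0" --pt "0 0 0 0.42 0" --pt "0 0 0 0.5 0" --pt "0 0 0 0.5 0"

```text
time: 3.08
eef_pos: [0.4757, 0.2784, 0.0929]
ee_rot: [3.138, 0.003, 2.71]
force: [-2.8, -2.4, 9.4]
width: 0.0
gripper_force: 4.7
```

Run:
```python
from h import *
S=viewer.grab_frame("side");f=S["frame"][240:400,200:360]
cv2.imwrite("pics/press.png",cv2.cvtColor(cv2.resize(f,(600,600),interpolation=cv2.INTER_CUBIC),cv2.COLOR_RGB2BGR));st()
```

```text
{'time': np.float64(3.125), 'eef_pos': array([0.4756, 0.2784, 0.0933]), 'ee_rot': array([3.1384e+00, 2.8000e-03, 2.7106e+00]), 'force': array([-2.7241, -0.2277,  9.8915]), 'width': np.float64(-0.0001), 'gripper_force': np.float64(4.6611), 'joint_pos': array([ 3.7250e-01,  3.4420e-01,  1.7384e+00,  2.0000e-04,  1.0548e+00,
       -7.6740e-01])}
```

View pics/press.png

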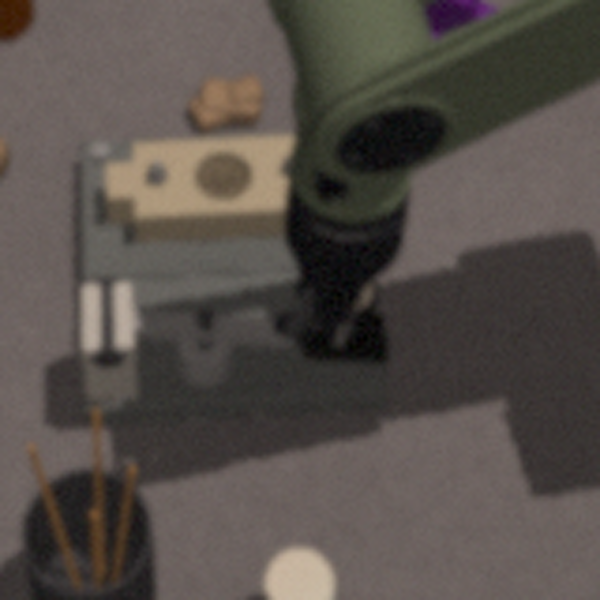

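The lever is nearly level, with the fingertips on the black pad at about crop (345,330). I'll press a little further to reach the stop.

>>> drive_tool --pt "0 0 0 0.03 0" --pt "0 0 0 0.05 0" --pt "0 0 0 0.05 0"

```text
time: 3.5
eef_pos: [0.4765, 0.2788, 0.0892]
ee_rot: [3.138, 0.004, 2.711]
force: [-14.1, -6.5, 38.3]
width: -0.0002
gripper_force: 20.6
```

>>> drive_tool --pt "0 0 0 -0.3 0" --pt "0 0 0 -0.55 0" --pt "0 0 0 -0.57 0" --pt "0 0 0 -0.57 0" --pt "0 0 0 -0.57 0"

```text
time: 4.12
eef_pos: [0.4726, 0.2764, 0.1925]
ee_rot: [-3.139, -0.003, 2.71]
force: [0.2, 0.1, -0.2]
width: -0.0004
gripper_force: 0.0
```

Run:
```python
from h import *
S=viewer.grab_frame("side");f=S["frame"][240:400,200:360]
cv2.imwrite("pics/up.png",cv2.cvtColor(cv2.resize(f,(600,600),interpolation=cv2.INTER_CUBIC),cv2.COLOR_RGB2BGR));st()
```

```text
{'time': np.float64(4.175), 'eef_pos': array([0.4726, 0.2762, 0.1922]), 'ee_rot': array([-3.1386e+00, -2.9000e-03,  2.7092e+00]), 'force': array([-0.4191, -0.6526,  0.3712]), 'width': np.float64(0.0), 'gripper_force': np.float64(0.0), 'joint_pos': array([ 0.3708,  0.2124,  1.6733,  0.    ,  1.26  , -0.7677])}
```

View pics/up.png

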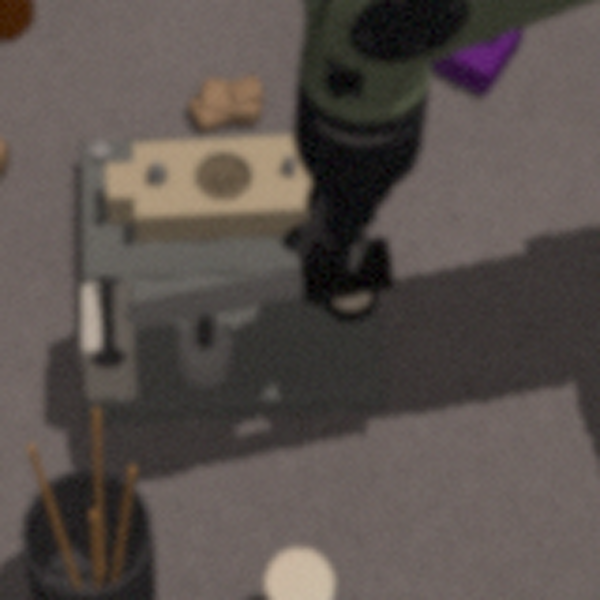

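The lever is up again, with the pad at about crop (370,265). On to strokes two and three.

>>> drive_tool --pt "0 0 0 0.2 0" --pt "0 0 0 0.4 0" --pt "0 0 0 0.52 0" --pt "0 0 0 0.55 0" --pt "0 0 0 0.55 0"

```text
time: 4.8
eef_pos: [0.476, 0.2774, 0.0894]
ee_rot: [3.14, 0.002, 2.709]
force: [-9.3, -4.5, 33.2]
width: -0.0001
gripper_force: 17.3
```

>>> drive_tool --pt "0 0 0 -0.3 0" --pt "0 0 0 -0.55 0" --pt "0 0 0 -0.55 0" --pt "0 0 0 -0.55 0" --pt "0 0 0 -0.55 0"

```text
time: 5.42
eef_pos: [0.4724, 0.2758, 0.1914]
ee_rot: [-3.138, -0.004, 2.709]
force: [-0.1, -0.2, -0.8]
width: 0.0002
gripper_force: 0.0
```

>>> drive_tool --pt "0 0 0 0.2 0" --pt "0 0 0 0.4 0" --pt "0 0 0 0.52 0" --pt "0 0 0 0.55 0" --pt "0 0 0 0.55 0"

```text
time: 6.05
eef_pos: [0.4758, 0.2772, 0.0893]
ee_rot: [3.14, 0.002, 2.709]
force: [-11.1, -4.9, 34.9]
width: -0.0003
gripper_force: 17.9
```

>>> drive_tool --pt "0 0 0 -0.3 0" --pt "0 0 0 -0.55 0" --pt "0 0 0 -0.55 0" --pt "0 0 0 -0.55 0" --pt "0 0 0 -0.55 0"

```text
time: 6.68
eef_pos: [0.4723, 0.2757, 0.1913]
ee_rot: [-3.137, -0.004, 2.709]
force: [-0.8, -0.5, 0.4]
width: -0.0003
gripper_force: 0.0
```

>>> drive_tool --pt "0 -0.1 -0.15 -0.15 0" --pt "30 -0.3 -0.41 -0.15 0" --pt "85 -0.5 -0.688 -0.15 0" --pt "85 -0.7 -0.963 -0.15 0" --pt "85 -0.7 -0.963 -0.15 0"

```text
time: 7.3
eef_pos: [0.5199, 0.0396, 0.2223]
ee_rot: [-3.14, -0.003, 2.704]
force: [0.5, 1.1, 0.0]
width: 0.0723
gripper_force: 0.0
```

>>> drive_tool --pt "85 -0.2 -0.27 0 -0.03" --pt "85 -0.4 -0.54 0 -0.061" --pt "85 -0.6 -0.81 0 -0.061" --pt "85 -0.707 -0.963 0.15 -0.061" --pt "85 -0.707 -0.963 0.15 -0.061"

```text
time: 7.92
eef_pos: [0.5659, -0.1928, 0.1893]
ee_rot: [3.141, -0.009, 2.753]
force: [-0.7, 1.2, -1.0]
width: 0.085
gripper_force: 0.0
```

Run:
```python
from h import *
st()
T=viewer.grab_frame("top");S=viewer.grab_frame("side")
f=np.hstack([cv2.resize(p["frame"][v:v+100,u:u+100],(400,400),interpolation=cv2.INTER_CUBIC) for p,u,v in((T,285,185),(S,225,155))])
cv2.imwrite("pics/over.png",cv2.cvtColor(f,cv2.COLOR_RGB2BGR))
```

```text
{'time': np.float64(7.925), 'eef_pos': array([ 0.5659, -0.1928,  0.1893]), 'ee_rot': array([ 3.1411, -0.0085,  2.7527]), 'force': array([-0.7314,  1.1991, -0.9544]), 'width': np.float64(0.085), 'gripper_force': np.float64(0.0), 'joint_pos': array([-4.7300e-01,  3.1950e-01,  1.5442e+00, -2.0000e-04,  1.2864e+00,
       -1.6547e+00])}
```

View pics/over.png

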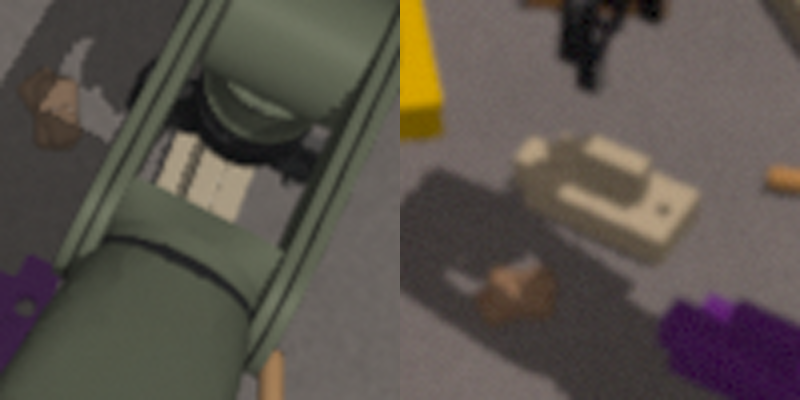

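The gripper straddles the rib, with its line across it (top crop about (215,165)). Descending to grip.

>>> drive_tool --pt "85 0 0 0.2 0" --pt "85 0 0 0.4 0" --pt "85 0 0 0.55 0" --pt "85 0 0 0.63 0" --pt "85 0 0 0.63 0"

```text
time: 8.65
eef_pos: [0.5675, -0.1896, 0.0676]
ee_rot: [3.141, -0.002, 2.758]
force: [-0.3, 0.0, 0.4]
width: 0.0853
gripper_force: 0.0
```

>>> drive_tool --pt "40 0 0 0 0" --pt "10 0 0 0 0" --pt "10 0 0 0 0" --pt "10 0 0 0 0" --pt "10 0 0 0 0" --grip_force 60

```text
time: 9.28
eef_pos: [0.5683, -0.192, 0.0691]
ee_rot: [-3.141, 0.001, 2.757]
force: [-1.5, -2.5, 4.0]
width: 0.0189
gripper_force: 63.1
```

>>> drive_tool --pt "10 0 0 -0.1 0" --pt "10 0 0 -0.25 0" --pt "10 0 0 -0.45 0" --pt "10 0 0 -0.6 0" --pt "10 0 0 -0.6 0"

```text
time: 9.9
eef_pos: [0.5699, -0.1919, 0.1919]
ee_rot: [-3.141, 0.007, 2.757]
force: [-0.4, -0.2, -3.4]
width: 0.0194
gripper_force: 62.3
```

>>> drive_tool --pt "10 0.06 0.16 0 0" --pt "10 0.14 0.36 0 -0.1" --pt "10 0.23 0.58 0 -0.25" --pt "10 0.33 0.83 0 -0.4" --pt "10 0.33 0.83 0 -0.4"

```text
time: 10.52
eef_pos: [0.567, -0.0083, 0.1858]
ee_rot: [3.139, -0.005, 3.076]
force: [0.1, -0.2, -3.4]
width: 0.0192
gripper_force: 62.1
```

Run:
```python
from h import *
s=manip.state();st()
e=s["eef_pos"];y=s["ee_rot"][2]
for z in(.1306,):
    tx=np.array([np.cos(y),np.sin(y)]);ty=np.array([np.sin(y),-np.cos(y)])
    d=np.array([.5706,.1657])-e[:2];print(d@tx/.2,d@ty/.2,-(np.pi+.219-y%(2*np.pi))/(np.pi/4))
```

```text
{'time': np.float64(10.525), 'eef_pos': array([ 0.567 , -0.0083,  0.1858]), 'ee_rot': array([ 3.1395, -0.0052,  3.0764]), 'force': array([ 0.0685, -0.2326, -3.3723]), 'width': np.float64(0.0192), 'gripper_force': np.float64(62.1042), 'joint_pos': array([-1.6810e-01,  2.5970e-01,  1.6293e+00,  1.6000e-03,  1.2580e+00,
       -1.6742e+00])}
0.03852187446363601 0.8695692703257852 -0.3618728176109601
```

>>> drive_tool --pt "10 0.01 0.2 0 -0.1" --pt "10 0.02 0.42 0 -0.25" --pt "10 0.036 0.65 0 -0.366" --pt "10 0.036 0.865 0 -0.366" --pt "10 0.036 0.865 0 -0.366"

```text
time: 11.15
eef_pos: [0.5731, 0.1626, 0.1865]
ee_rot: [3.141, -0.003, -2.922]
force: [-0.5, -0.8, -4.3]
width: 0.0188
gripper_force: 62.1
```

>>> drive_tool --pt "10 0 0 0.05 0" --pt "10 0 0 0.1 0" --pt "10 0 0 0.1 0"

```text
time: 11.52
eef_pos: [0.5728, 0.1591, 0.166]
ee_rot: [3.141, -0.004, -2.927]
force: [0.3, -0.3, -3.2]
width: 0.019
gripper_force: 62.1
```

Run:
```python
from h import *
st()
T=viewer.grab_frame("top");S=viewer.grab_frame("side")
f=np.hstack([cv2.resize(p["frame"][v:v+100,u:u+100],(400,400),interpolation=cv2.INTER_CUBIC) for p,u,v in((T,165,175),(S,205,220))])
cv2.imwrite("pics/place.png",cv2.cvtColor(f,cv2.COLOR_RGB2BGR))
for n,p in(("T",T),("S",S)):
    print(n,[(c,atz(p,u,v,.105).round(4)) for c,u,v in pt(p,"upper_spout")])
    m=pick(p,"upper_half",*proj(p,(.57,.166,.11)))
    if m is not None:
        for z in(.1,.105,.11):
            B=[(a,b,c,d,e+z,g+z) for a,b,c,d,e,g in UP]
            print(z,fit([p],[m],B,(.569,.166,.22)))
st()
```

```text
{'time': np.float64(11.525), 'eef_pos': array([0.5728, 0.1591, 0.166 ]), 'ee_rot': array([ 3.1414, -0.0045, -2.9267]), 'force': array([ 0.3071, -0.3468, -3.1773]), 'width': np.float64(0.019), 'gripper_force': np.float64(62.0617), 'joint_pos': array([ 1.2550e-01,  3.3570e-01,  1.5751e+00, -2.0000e-04,  1.2353e+00,
       -1.6602e+00])}
T [(0.65, array([ 0.7891, -0.4116,  0.105 ])), (0.57, array([ 0.4912, -0.0721,  0.105 ])), (0.56, array([ 0.3163, -0.3279,  0.105 ]))]
upper_half 0.52 [207. 222. 235. 245.] 177
0.1 (array([ 0.68220988,  0.16007407, -0.30345679]), np.float64(177.0), np.int64(177))
0.105 (array([0.70788889, 0.08266667, 0.10888889]), np.float64(177.0), np.int64(177))
0.11 (array([0.67085185, 0.10488889, 0.13851852]), np.float64(177.0), np.int64(177))
S [(0.76, array([ 0.8003, -0.3105,  0.105 ])), (0.68, array([0.4963, 0.0015, 0.105 ])), (0.59, array([0.6521, 0.1839, 0.105 ]))]
upper_half 0.98 [228. 261. 285. 292.] 1283
0.1 (array([0.57296678, 0.16112375, 0.20930275]), np.float64(228.703125), np.int64(1283))
0.105 (array([0.57240547, 0.16440972, 0.21244512]), np.float64(236.21875), np.int64(1283))
0.11 (array([0.57185825, 0.16755183, 0.21523532]), np.float64(245.296875), np.int64(1283))
{'time': np.float64(11.825), 'eef_pos': array([0.5746, 0.1603, 0.1688]), 'ee_rot': array([-3.1415e+00,  1.1000e-03, -2.9252e+00]), 'force': array([ 0.4802, -0.6708, -3.7468]), 'width': np.float64(0.0191), 'gripper_force': np.float64(62.0678), 'joint_pos': array([ 0.1271,  0.3334,  1.5717, -0.    ,  1.2354, -1.6601])}
```

View pics/place.png

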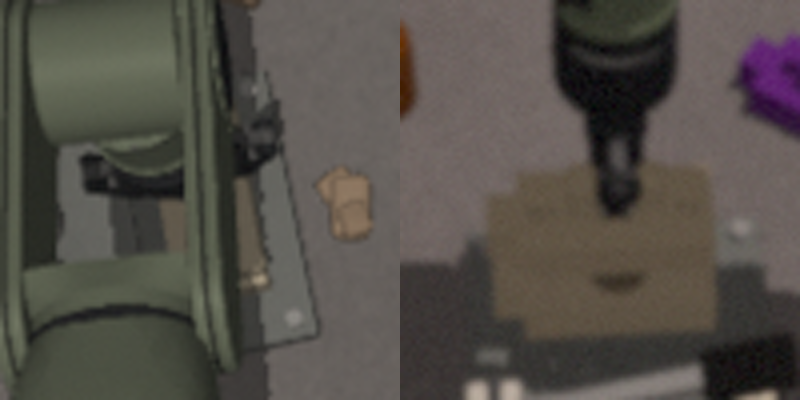

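The upper half hangs over the lower: side crop block at about (600,250), nose at the left on both. It needs a shift of about 3 mm and 6 mm along the tool's x and y, then the descent.

>>> drive_tool --pt "10 0.014 0.031 0 0" --pt "10 0.014 0.031 0 0" --pt "10 0.014 0.031 0 0" --pt "10 0.014 0.031 0.03 0" --pt "10 0.014 0.031 0.03 0"

```text
time: 12.45
eef_pos: [0.5694, 0.1658, 0.1613]
ee_rot: [3.141, -0.002, -2.925]
force: [0.9, 1.6, -3.3]
width: 0.0189
gripper_force: 62.2
```

Run:
```python
from h import *
S=viewer.grab_frame("side");viewer.grab_frame("side");viewer.grab_frame("side");st()
```

```text
{'time': np.float64(12.6), 'eef_pos': array([0.5701, 0.1659, 0.1621]), 'ee_rot': array([ 3.1416e+00, -3.0000e-04, -2.9250e+00]), 'force': array([ 0.4249,  0.5887, -3.3486]), 'width': np.float64(0.0191), 'gripper_force': np.float64(62.2471), 'joint_pos': array([ 0.1374,  0.3362,  1.5832, -0.    ,  1.2224, -1.65  ])}
```

>>> drive_tool --pt "10 0 0 0.025 0" --pt "10 0 0 0.045 0" --pt "10 0 0 0.065 0" --pt "10 0 0 0.075 0" --pt "10 0 0 0.075 0"

```text
time: 13.22
eef_pos: [0.57, 0.1659, 0.147]
ee_rot: [-3.142, -0.0, -2.925]
force: [-0.0, -0.2, -3.1]
width: 0.019
gripper_force: 62.2
```

No contact force with the bottom at about z 0.078, so the holes are over the tapers. Continuing.

>>> drive_tool --pt "10 0 0 0.015 0" --pt "10 0 0 0.03 0" --pt "10 0 0 0.045 0" --pt "10 0 0 0.045 0"

```text
time: 13.72
eef_pos: [0.5702, 0.1653, 0.138]
ee_rot: [-3.14, -0.0, -2.925]
force: [0.7, -3.6, -2.9]
width: 0.0187
gripper_force: 62.2
```

>>> drive_tool --pt "10 0 -0.004 0.005 0" --pt "10 0 -0.004 0.015 0" --pt "10 0 -0.004 0.025 0" --pt "10 0 -0.004 0.025 0"

```text
time: 14.22
eef_pos: [0.5702, 0.1649, 0.1341]
ee_rot: [-3.141, -0.0, -2.925]
force: [-3.1, -5.3, 3.5]
width: 0.0188
gripper_force: 63.0
```

>>> drive_tool --pt "10 0.002 -0.005 0.004 0" --pt "10 0.002 -0.005 0.008 0" --pt "10 0.002 -0.005 0.008 0" --pt "10 0.002 -0.005 0.008 0"

```text
time: 14.72
eef_pos: [0.5702, 0.1647, 0.1339]
ee_rot: [3.14, 0.001, -2.925]
force: [-5.4, -2.9, 9.0]
width: 0.0191
gripper_force: 63.8
```

>>> drive_tool --pt "10 0.005 -0.003 0.002 0" --pt "10 0.005 -0.003 0.004 0" --pt "10 0.005 -0.003 0.004 0" --pt "10 0.005 -0.003 0.004 0"

```text
time: 15.22
eef_pos: [0.5702, 0.1646, 0.1339]
ee_rot: [3.14, 0.003, -2.925]
force: [-4.8, -1.1, 11.0]
width: 0.0186
gripper_force: 64.3
```

Run:
```python
from h import *
T=viewer.grab_frame("side");S=viewer.grab_frame("side");st()
cv2.imwrite("pics/end.png",cv2.cvtColor(cv2.resize(S["frame"][230:350,190:350],(800,600),interpolation=cv2.INTER_CUBIC),cv2.COLOR_RGB2BGR))
```

```text
{'time': np.float64(15.325), 'eef_pos': array([0.5702, 0.1646, 0.1339]), 'ee_rot': array([ 3.1395,  0.0032, -2.9249]), 'force': array([-3.601 , -1.6705, 10.8031]), 'width': np.float64(0.019), 'gripper_force': np.float64(64.2763), 'joint_pos': array([ 0.1341,  0.3675,  1.6061,  0.0026,  1.165 , -1.6543])}
```

View pics/end.png

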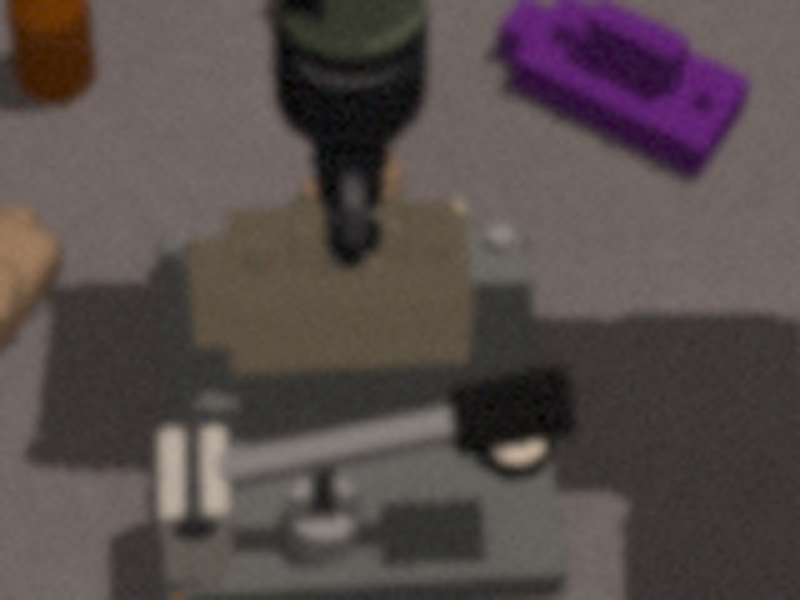

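The halves are closed and flush: one block at crop (190–470, 200–370), with the nose ends aligned at the left. The lever is up. Contact force is about 11 N plus the 3 N weight, or about 14 N.

```bash
python3 -c "
from cell import manip
print(manip.job_done())"
```

```text
the job is handed in; nothing more can be done
None
```

The lever was pumped three full strokes, and the upper half is closed flush on the dowels, spouts together, held down with about 14 N; the job is handed in at about 15 s, with no verdict reported back.

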